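# Mesh the grinding cup on the bench mill and hold it pressed

### The job

Pick up the orange-lidded grinding cup, carry it to the bench mill, turn it until the grooves in its base mesh with the cross-shaped drive spindle, and slide it home. Then press it down until the sprung yellow collar is fully down, which is what keeps the mill running, and finish there, still holding the cup pressed down: do not let go. Leave the blue-lidded cup and everything else on the bench where it stands.

Things in the scene. Friction and masses are not known exactly. Their poses are not given: they have to be found in the camera images.
- cup_mid (a point): Grinding cup with ORANGE lid, upright, loose, about 0.35 kg, 138 mm tall, 72 mm in diameter (steel, on a grey skirt). This point is on its axis half-way up, 69 mm above its foot. z is up, x runs along the wing grip. Four white marks on the lid's rim and skirt stand over the groove ends of the socket.
- cup_grip (a point): Centre of the orange cup's wing grip, 52 mm above its half-way point: a bar 52 mm long along x, 16 mm thick along y, rising 34 mm from the lid's top (17 mm below this point) to 17 mm above this point. Grasp it from above, across its thickness.
- cup_foot (a point): Centre of the orange cup's underside, 69 mm below its half-way point. Here is the splined socket: four white corner blocks, from 2 mm above the foot up to 34 mm, leave a cross of two grooves 12 mm wide along the cup's x and y (so in line with the wing grip and square to it), inside a skirt of 62 mm inner, 70 mm outer diameter.
- spindle_tip (a point): Top centre of the mill's drive spindle, an upright steel cross: two arms 38 mm long, 8 mm thick, along this point's x and y, rounded on top, 90 mm above the bench. It is braked (0.5 N m): take it as fixed; its angle differs from the housing's. The cup goes on in any of four quarter turns, with 2 mm play sideways and about 5 degrees.
- mill_top (a point): Centre of the housing's top under the collar, 60 mm above the bench, 30 mm below the spindle's top. Height of the cup's foot above this point: 28 mm while it rests unmeshed on the spindle, 10 mm when meshed and just touching the raised collar, 2 mm with the collar fully down.
- collar (a joint): How far the yellow collar is pressed down, in m: 0 raised (its top 10 mm above the housing), 0.008 fully down at its stop. A ring round the spindle, 86 mm outside, 50 mm inside diameter; the cup's foot presses it. Spring: about 6 N to start, about 12 N fully down; the cup's weight alone does not press it, and it springs back when let go.
- mill: Bench mill, fixed. Origin on the bench under the spindle's axis. White housing 150 x 150 mm, 60 mm tall, centred on the origin; on its -x side a grey motor tower 80 x 130 mm, 120 mm tall (x from -153 to -73 mm).
- spare_mid (a point): A like cup with BLUE lid, loose, to be left alone; point on its axis 69 mm above its foot.
- beaker: Glass beaker, 66 mm diameter, 85 mm tall, leave alone; origin at the centre of its underside.
- bottle: Amber bottle, 72 mm diameter, 170 mm tall, leave alone; origin at the centre of its underside.
- hivebox: Open wooden box 110 x 170 x 50 mm with a pale honeycomb block in it, leave alone; origin at the centre of its underside.
- spatula: Spatula 170 mm long lying flat, leave alone.
- dish: Stack of clear petri dishes, 90 mm diameter, 28 mm tall, leave alone; origin at the centre of its underside.
- tipbox: Green pipette-tip box 120 x 85 x 50 mm, leave alone; origin at the centre of its underside.
Mind the look-alikes: they are no part of the job. What is shaped like the part that bears cup_mid but pink or purple is not meant.

How it is judged:
By the outcome, as a careful person would: the job done as asked, in the order asked, and still so for the second after the job is handed in, while the arm keeps its last pose, push and grip.
It also fails if it takes over 40 s, if anything falls off the work surface, if the arm or the gripper's body presses on something with over 40 N, if the wrist force passes 120 N, or if a joint passes its speed limit or range.

### The arm

A 6-joint arm with a two-finger parallel gripper is mounted at the origin on the work surface. World frame = base frame: x ahead of the robot, y to its left, z up, the work surface at z = 0. Lengths are in m, angles in rad, forces in N, time in s.
With the tool pointing down it reaches from about 0.35 to 0.85 m from the base axis. Payload 8.1 kg.
Tool frame: the origin (TCP) lies midway between the tips of the shut fingers; the grasp point (between the pads) lies 19 mm behind it; y points along the fingers, x is the direction in which the jaws open and shut, and the axes are right-handed (so a half turn about y gives the same grasp; the last joint's range is limited). The gripper opens to 85 mm and grips with 20 to 120 N. Pads are 22 mm wide; open, the fingers measure 114 mm over their backs; the gripper's body (76 mm by 85 mm) begins 54 mm behind the grasp point. The pads swing forward as they close: fully open they stand 13 mm farther back than shut.
Start: joints at [-0.085, 0.13, 1.488, -0, 1.523, -0.085], TCP at [0.6, 0, 0.231] pointing down, gripper open.
Joint ranges: [-2.96, 2.96], [-0.89, 2.26], [0.02, 2.5], [-1.34, 4.48], [0, 2.73], [-2.66, 2.66]. Speed limits (rad/s): [2.39, 2.39, 2.79, 3.14, 3.14, 3.14].

### API

Orientations are given as [roll, pitch, yaw] about the fixed x, y, z axes, in that order (R = Rz(yaw) Ry(pitch) Rx(roll)).
In Python, from rig import robot, vision, workorder, recognise, cut_out, spot_point gives the robot as it stands.
- The arm moves only by the shell command python3 -m inch 'ROWS'. ROWS is JSON, a list that holds one entry, the list of rows, each a list of 5 numbers: the finger opening in cm, from 0 to 8.54, then the shift along the world's x, y, z in cm, then the turn about the world's z in rad. In form: [[[claw, tx, ty, tz, twist], ...]]. A call has 1 to 5 rows; each row is the pose to reach, as a shift and turn from the pose commanded when the call began; what a row does not reach only later rows make up. A row lasts 1/8 s, in which the tool goes at most 62.5 mm and 10.7 degrees, less where a joint would pass 70% of its speed; a pose out of reach is approached as far as the arm can. A call with a gripper value outside its range is refused whole. The fingers move at their own pace and stop on an object; the grip force is fixed at half the most. Time passes only in rows, so rows that repeat a pose let the fingers close. It gives the time, the measured TCP pose, the force and the opening at its end, in the units of the state.
- robot.get_obs(): the state, without advancing time (a new reading comes with each control period).
- vision.get_image(name): name is "scene" or "side" or "wrist"; returns a dict with "img" (384x512x3 uint8, blue, green, red), "camera_matrix" (3x3 intrinsics, pixels), "rvec" (rotation vector, rad) and "tvec" (3), from world to camera coordinates, as OpenCV has them. Camera axes: x right, y down, z forward; pixel columns grow to the right and rows downward; lengths in m; the calibration is good to about 2 mm. A picture is of the moment at which its call begins. There is no depth.
- workorder.close_job(): hands the job in, once; it reports no verdict.
Trained networks look in a picture, given as the dict that the camera call returned (one of the last four; its "shot" number tells which), for a name from the list of things; names that differ only in an ending like _2 or _b are one class to them, and where a whole thing is asked for, a point or a joint stands for the part that bears it (a point fixed in the world has none). Each returns a list of dicts, best first, with "p" (0 to 1); they miss things now and then, are a little off and sometimes report something else, mostly with a low value. They report only what shows in the picture. A call takes as long as a camera call. They do not tell look-alikes from the thing itself.
- recognise(picture, name): "location" ([column, row] in pixels, amid what is visible of it).
- cut_out(picture, name): "pixels" (384x512 bool, what is visible of it) and "location" ([column, row] in pixels, amid what is visible of it).
- spot_point(picture, name): "location" ([column, row] in pixels: a listed point, or the origin of a listed thing).
The state is a dict: "t": time; "joints": joint angles; "dq": joint speeds; "effort": joint torques, N m; "position": TCP position; "eef_rot": TCP orientation; "wrist_force": force on the tool from outside, world axes, zero at the start; "moment": the same for the moment, N m; "opening": finger opening in m.
Only numpy, scipy, OpenCV 4.12 (cv2) and the standard library are available. Lean on these libraries where they do the work, as an engineer would, in place of code of your own. Each camera call takes 0.05 s, during which the arm holds its last target. There are 200 camera calls.

## Working session

There is one attempt and no reset: what is moved stays moved. The work goes in short steps, Python scripts to look and compute and a shell command to move; the robot and the scene stay as the last step left them, time stands still between calls to the robot, and variables do not carry over. Pictures are saved under pics/ and viewed, about 8 in all and at most 12, crops included, and the job is handed in when it is done.

```bash
ls; mkdir -p pics
cat > h.py <<'E'
import numpy as np, cv2
from rig import robot, vision, workorder, recognise, cut_out, spot_point
def P(pic):
    R=cv2.Rodrigues(np.array(pic["rvec"],float))[0]; return np.array(pic["camera_matrix"]),R,np.array(pic["tvec"],float).ravel()
def ray(pic,px):
    K,R,t=P(pic); d=R.T@np.linalg.inv(K)@np.array([px[0],px[1],1.]); return -R.T@t,d/np.linalg.norm(d)
def at_z(pic,px,z):
    o,d=ray(pic,px); return o+d*(z-o[2])/d[2]
def tri(obs):
    A=np.zeros((3,3));b=np.zeros(3)
    for pic,px in obs:
        o,d=ray(pic,px);M=np.eye(3)-np.outer(d,d);A+=M;b+=M@o
    return np.linalg.solve(A,b)
def proj(pic,X):
    K,R,t=P(pic); return cv2.projectPoints(np.atleast_2d(np.array(X,float)),np.array(pic["rvec"],float),t,K,None)[0][:,0]
E
python3 - <<'E'
from h import *
np.set_printoptions(precision=4,suppress=True)
s=vision.get_image("scene");d=vision.get_image("side")
for n,p in(("scene",s),("side",d)):
    for k in("cup_mid","cup_grip","spindle_tip","mill_top","spare_mid"):
        print(n,k,[(np.round(r["location"],1).tolist(),round(r["p"],2)) for r in spot_point(p,k)[:4]])
    o,_=ray(p,(0,0));print(o)
for k,z in (("cup_mid",.069),("cup_grip",.121),("spindle_tip",.09),("mill_top",.06)):
    a=spot_point(s,k);b=spot_point(d,k)
    if a and b: print(k,tri([(s,a[0]["location"]),(d,b[0]["location"])]),at_z(s,a[0]["location"],z),at_z(d,b[0]["location"],z))
cv2.imwrite("pics/a.png",np.vstack([cv2.resize(s["img"],(400,300)),cv2.resize(d["img"],(400,300))]))
cv2.imwrite("pics/s.png",cv2.resize(s["img"],(800,600)));cv2.imwrite("pics/d.png",cv2.resize(d["img"],(800,600)))
print(robot.get_obs())
E
```

```text
pics
scene cup_mid [([239.1, 248.8], 0.9), ([290.6, 200.7], 0.84)]
scene cup_grip [([241.4, 231.7], 0.91), ([219.8, 190.4], 0.67), ([184.2, 242.9], 0.61), ([290.6, 187.9], 0.58)]
scene spindle_tip [([302.9, 230.6], 0.58), ([220.0, 203.1], 0.22)]
scene mill_top [([304.2, 243.1], 0.79), ([304.1, 256.1], 0.29)]
scene spare_mid [([209.1, 167.4], 0.82)]
[1.2231 0.9772 0.9682]
side cup_mid [([224.3, 205.3], 0.85), ([289.7, 224.9], 0.62), ([300.7, 182.7], 0.61)]
side cup_grip [([302.7, 168.0], 0.82), ([221.9, 190.1], 0.81), ([290.3, 205.6], 0.7)]
side spindle_tip [([248.3, 170.9], 0.61)]
side mill_top [([248.7, 175.8], 0.75)]
side spare_mid [([266.9, 273.2], 0.6)]
[ 0.4785 -1.0796  0.8685]
cup_mid [ 0.5373  0.0536 -0.0019] [0.6934 0.1307 0.069 ] [0.4449 0.0255 0.069 ]
cup_grip [0.691  0.132  0.1277] [0.6823 0.1255 0.121 ] [0.6963 0.14   0.121 ]
spindle_tip [0.5215 0.1854 0.0912] [0.5162 0.184  0.09  ] [0.5246 0.1838 0.09  ]
mill_top [0.525  0.2021 0.0603] [0.523  0.2017 0.06  ] [0.5263 0.2012 0.06  ]
{'t': 1.0, 'joints': array([-0.0854,  0.1304,  1.4882,  0.    ,  1.523 , -0.0854]), 'dq': array([ 0.0003,  0.001 , -0.0003,  0.0001,  0.0011,  0.002 ]), 'effort': array([  0.0001, -56.9339, -50.0876,  -0.0001,   0.0012,  -0.    ]), 'position': array([0.6   , 0.    , 0.2313]), 'eef_rot': array([-1.5708,  0.    , -0.    ]), 'wrist_force': array([ 0.956 , -0.5084,  0.474 ]), 'moment': array([ 0.0557, -0.0201, -0.0332]), 'opening': 0.08518705737323487}
```

View pics/s.png

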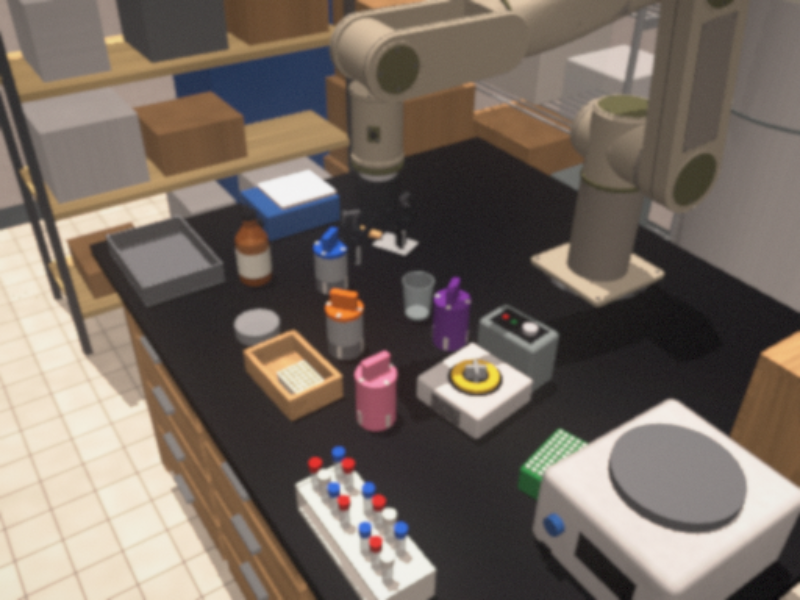

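View pics/d.png

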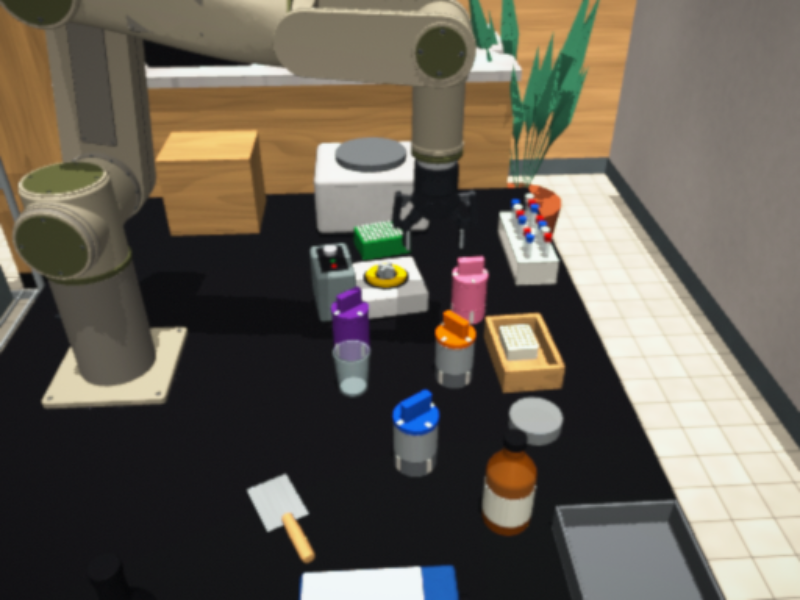

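The scene and side pictures agree. The orange cup's grip is at about (221,191) in scene and (291,206) in side. The mill's yellow collar is at about (304,241) in scene and (247,176) in side. Pink and purple are decoys.

Run:
```python
from h import *
np.set_printoptions(precision=4,suppress=True)
s=vision.get_image("scene");d=vision.get_image("side");w=vision.get_image("wrist")
def near(p,k,c):
    L=[r["location"] for r in spot_point(p,k) if np.hypot(*(np.array(r["location"])-c))<14]
    return L[0] if L else None
a=near(s,"cup_grip",(220,191));b=near(d,"cup_grip",(291,206));print("grip",a,b,tri([(s,a),(d,b)]),at_z(s,a,.121),at_z(d,b,.121))
for p in(s,d):
    h=cv2.cvtColor(p["img"],cv2.COLOR_BGR2HSV);m=cv2.inRange(h,(22,150,120),(34,255,255))
    n,l,st,c=cv2.connectedComponentsWithStats(m);i=1+st[1:,4].argmax();hull=cv2.convexHull(np.argwhere(l==i)[:,::-1].astype(np.int32))
    M=cv2.moments(hull);px=(M["m10"]/M["m00"],M["m01"]/M["m00"]);print("collar",st[i],px,at_z(p,px,.068))
o,dd=ray(w,(256,192));print("wristcam",o,dd, P(w)[1])
cv2.imwrite("pics/w.png",w["img"])
```

```text
grip [218.9, 188.9] [291.0, 207.0] [ 0.6335 -0.0736  0.1257] [ 0.6313 -0.0795  0.121 ] [ 0.6335 -0.0665  0.121 ]
collar [289 233  31  18 237] (305.6271676300578, 242.0717726396917) [0.5231 0.2073 0.068 ]
collar [234 170  27  14 196] (246.69640644361832, 176.04213135068153) [0.5191 0.1875 0.068 ]
wristcam [0.6002 0.0787 0.3726] [ 0.004  -0.3159 -0.9488] [[ 1.     -0.0002 -0.0002]
 [-0.0001 -0.9508  0.3097]
 [-0.0003 -0.3097 -0.9508]]
```

View pics/w.png

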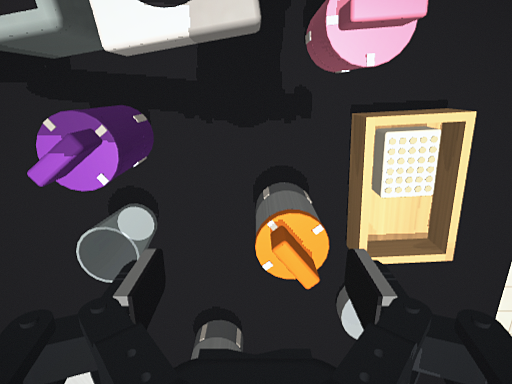

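The wrist view is sharp. The orange cup's lid centre is at about (293,248), with its ±y marks at (320,230) and (267,266) and the bar running from (275,238) to (312,285). Before grasping, I'll look at the spindle from above while the view is still clear.

```bash
python3 -m inch '[[[8.5,-3,6,2,0],[8.5,-5,12,2,0],[8.5,-8,17,2,0],[8.5,-8,19,2,0],[8.5,-8,19,2,0]]]'
python3 - <<'E'
from h import *
np.set_printoptions(precision=4,suppress=True)
w=vision.get_image("wrist")
import pickle; pickle.dump(w,open("mill.pkl","wb"))
print(robot.get_obs()["position"],[(r["location"],r["p"]) for k in("spindle_tip","mill_top") for r in spot_point(w,k)[:2]])
r=spot_point(w,"spindle_tip");px=r[0]["location"] if r else (256,192);print(at_z(w,px,.09))
x,y=[int(v) for v in px];x0,y0=max(0,x-70),max(0,y-60)
cv2.imwrite("pics/m.png",cv2.resize(w["img"][y0:y0+120,x0:x0+140],None,fx=5,fy=5,interpolation=cv2.INTER_CUBIC));print(x0,y0)
E
```

```text
t: 1.88
position: [0.5195, 0.1917, 0.2515]
eef_rot: [-1.571, -0.0, 0.003]
wrist_force: [-0.4, -0.8, 0.3]
opening: 0.0849
[0.5199 0.1905 0.2514] [([256.7, 165.0], 0.7), ([254.4, 164.2], 0.89)]
[0.5217 0.1978 0.09  ]
186 105
```

View pics/m.png

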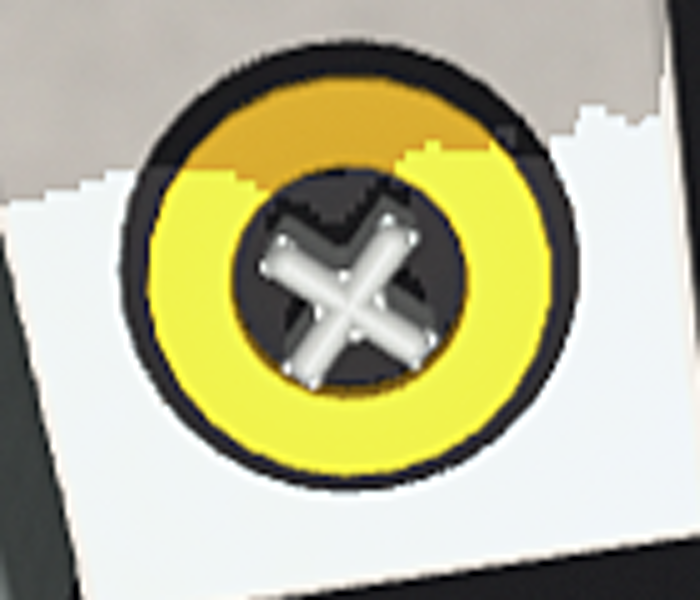

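The spindle cross is clear, with arm ends in the crop at (274,253), (426,352), (400,229) and (301,378), and its centre at about (350,303). Now the same kind of view over the cup.

```bash
python3 -m inch '[[[8.5,2,-6,2,0],[8.5,5,-11,4,0],[8.5,8,-16,4,0],[8.5,10,-21,4,0],[8.5,11,-25.5,4,0]]]'
python3 - <<'E'
from h import *
import pickle
np.set_printoptions(precision=4,suppress=True)
m=pickle.load(open("mill.pkl","rb"))
f=lambda p:at_z(m,((p[0]+.5)/5-.5+186,(p[1]+.5)/5-.5+105),.0885)[:2]
A,B,C,D=map(f,[(274,253),(426,352),(400,229),(301,378)])
print("spindle",(A+B)/2,(C+D)/2,np.degrees(np.arctan2(*(B-A)[::-1])),np.degrees(np.arctan2(*(C-D)[::-1])),np.linalg.norm(A-B),np.linalg.norm(C-D))
w=vision.get_image("wrist");pickle.dump(w,open("cup.pkl","wb"))
print(robot.get_obs()["position"])
r=spot_point(w,"cup_grip");print([(q["location"],q["p"],at_z(w,q["location"],.121)) for q in r[:2]])
c=proj(w,[.633,-.0735,.121])[0];x,y=c.astype(int);x0,y0=max(0,x-70),max(0,y-60)
cv2.imwrite("pics/c.png",cv2.resize(w["img"][y0:y0+120,x0:x0+140],None,fx=5,fy=5,interpolation=cv2.INTER_CUBIC));print(x0,y0)
E
```

```text
t: 2.7
position: [0.6304, -0.0686, 0.2908]
eef_rot: [-1.571, 0.0, -0.003]
wrist_force: [1.1, -0.4, -0.8]
opening: 0.0847
spindle [0.5207 0.1972] [0.5205 0.1969] -33.55366461443987 57.261037045508516 0.03637024592763494 0.036206153360709516
[ 0.6306 -0.0742  0.2904]
[([57.7, 71.9], 0.83, array([0.4477, 0.0246, 0.121 ])), ([259.9, 165.5], 0.61, array([ 0.6359, -0.0651,  0.121 ]))]
187 113
```

View pics/c.png

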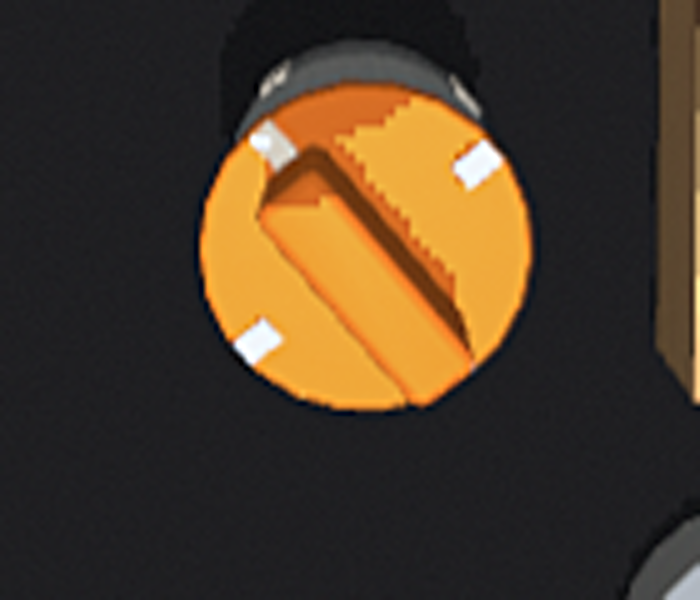

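The lid marks are at crop (478,163) and (257,341), and the lid circle is centred at about (367,248).

Run:
```python
from h import *
import pickle
np.set_printoptions(precision=4,suppress=True)
w=pickle.load(open("cup.pkl","rb"))
f=lambda p,z=.104:at_z(w,((p[0]+.5)/5-.5+187,(p[1]+.5)/5-.5+113),z)[:2]
a,b=f((257,341)),f((478,163))
print("marks",(a+b)/2,np.degrees(np.arctan2(*(b-a)[::-1]))-90,np.linalg.norm(a-b), "circle",f((366.5,245)))
E1=(f((260,213),.138),f((410,403),.138)); E2=(f((330,195),.138),f((472,355),.138))
for u,v in(E1,E2): print("bar",np.degrees(np.arctan2(*(v-u)[::-1])),(u+v)/2)
print("barmid",sum(E1+E2)/4)
print(robot.get_obs()["position"],robot.get_obs()["eef_rot"],robot.get_obs()["t"])
```

```text
marks [ 0.6359 -0.0669] -50.5394091926547 0.061147849384721835 circle [ 0.6361 -0.065 ]
bar -52.85330797698533 [ 0.6298 -0.07  ]
bar -48.956872971711775 [ 0.6425 -0.0634]
barmid [ 0.6361 -0.0667]
[ 0.6301 -0.0713  0.2904] [-1.5724  0.0011 -0.0068] 2.8
```

```bash
python3 -m inch '[[[6,0.6,-0.15,-2,0.18],[6,0.6,-0.15,-5,0.36],[6,0.6,-0.15,-9,0.54],[6,0.6,-0.15,-9,0.69],[6,0.6,-0.15,-9,0.69]]]'
python3 - <<'E'
from h import *
w=vision.get_image("wrist");o=robot.get_obs();print(o["position"],o["eef_rot"],o["joints"])
# expected centre of bar top & ends
a=np.radians(-50.5)
u=np.array([np.cos(a),np.sin(a)]);v=np.array([-u[1],u[0]]);c=np.array([.636,-.0667])
im=w["img"].copy()
pts=proj(w,[[*(c+sx*.026*u+sy*.008*v),.138] for sx,sy in((1,1),(1,-1),(-1,-1),(-1,1))])
cv2.polylines(im,[np.round(pts).astype(np.int32)],True,(255,0,0),1)
cv2.imwrite("pics/g.png",im)
E
```

```text
t: 3.42
position: [0.6355, -0.0669, 0.2007]
eef_rot: [-1.57, 0.001, 0.688]
wrist_force: [-0.5, 0.4, 0.4]
opening: 0.06
[ 0.63607961 -0.06692065  0.20163715] [-1.57112436e+00 -2.97573080e-04  6.85840438e-01] [-1.84968684e-01  2.50190343e-01  1.40727440e+00  1.63399122e-05
  1.48368532e+00 -8.70810491e-01]
```

View pics/g.png

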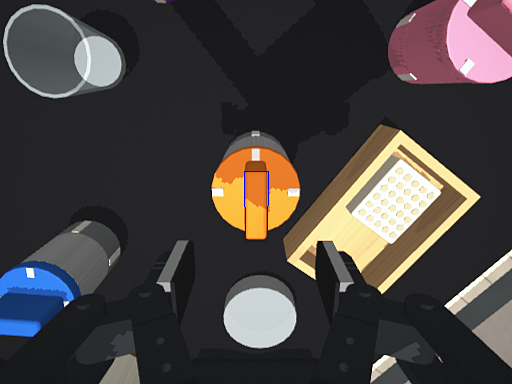

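The predicted bar outline (blue, centred at about (256,205)) lies on the real bar, and the fingers straddle it. I'll descend and grip.

```bash
python3 -m inch '[[[6,0,0,-5,0],[6,0,0,-9.2,0],[6,0,0,-9.2,0],[1.0,0,0,-9.2,0],[1.0,0,0,-9.2,0]]]'; python3 -m inch '[[[1,0,0,0,0],[1,0,0,0,0],[1,0,0,0,0]]]'; python3 -m inch '[[[1,0,0,3,0],[1,0,0,8,0],[1,0,0,12,0],[1,0,0,12,0]]]'
```

```text
t: 4.1
position: [0.638, -0.0669, 0.1127]
eef_rot: [-1.575, -0.003, 0.689]
wrist_force: [-0.1, -0.1, 0.0]
opening: 0.0238
t: 4.47
position: [0.6375, -0.0671, 0.1122]
eef_rot: [-1.574, -0.002, 0.69]
wrist_force: [-2.0, -1.0, 7.9]
opening: 0.015
t: 4.97
position: [0.6385, -0.0669, 0.2349]
eef_rot: [-1.578, -0.006, 0.69]
wrist_force: [0.6, -0.7, -3.4]
opening: 0.0151
```

```bash
python3 -m inch '[[[1,0,0,6,0],[1,-2,5.5,6,0.1],[1,-4,11,6,0.2],[1,-7,16,6,0.3],[1,-9.5,21.5,6,0.303]]]'; python3 -m inch '[[[1,-1.5,3,0,0],[1,-2.2,4.8,0,0],[1,-2.2,4.8,-3,0],[1,-2.2,4.8,-5,0],[1,-2.2,4.8,-5,0]]]'; python3 -m inch '[[[1,0,0,0,0],[1,0,0,0,0]]]'
python3 - <<'E'
from h import *
np.set_printoptions(precision=4,suppress=True)
w=vision.get_image("wrist");o=robot.get_obs();print(o["position"],o["eef_rot"],o["wrist_force"])
import pickle;pickle.dump(w,open("held.pkl","wb"))
x,y=proj(w,[o["position"]])[0];print(x,y);im=w["img"][110:310,120:392]
cv2.imwrite("pics/h.png",cv2.resize(im,None,fx=2.9,fy=2.9,interpolation=cv2.INTER_CUBIC))
E
```

```text
t: 5.6
position: [0.5392, 0.1497, 0.2872]
eef_rot: [-1.569, 0.002, 0.994]
wrist_force: [-0.1, 0.3, -2.6]
opening: 0.0151
t: 6.22
position: [0.5177, 0.1954, 0.2362]
eef_rot: [-1.567, 0.004, 0.992]
wrist_force: [-0.5, -1.1, -3.2]
opening: 0.0154
t: 6.48
position: [0.5198, 0.1964, 0.2406]
eef_rot: [-1.572, -0.002, 0.992]
wrist_force: [0.7, -0.7, -2.5]
opening: 0.0152
[0.5198 0.1965 0.2406] [-1.5721 -0.0015  0.9925] [ 0.3379  0.4796 -3.6196]
255.88941442041923 251.45133701149672
```

View pics/h.png

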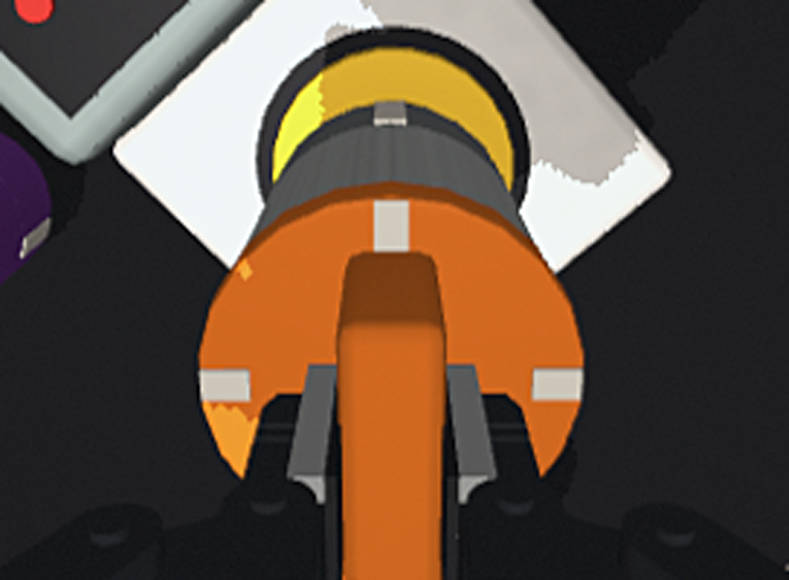

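The cup is square in the grip. The side marks at crop (224,385) and (557,385) are level.

Run:
```python
from h import *
import pickle
np.set_printoptions(precision=4,suppress=True)
w=pickle.load(open("held.pkl","rb"))
f=lambda p,z:at_z(w,((p[0]+.5)/2.9-.5+120,(p[1]+.5)/2.9-.5+110),z)[:2]
for z in(.229,.2326,.235):
    a,b=f((224,385),z),f((557,385),z);print(z,(a+b)/2,np.linalg.norm(a-b),np.degrees(np.arctan2(*(b-a)[::-1])))
```

```text
0.229 [0.5202 0.1953] 0.062267055192900995 56.796441732092035
0.2326 [0.5186 0.1963] 0.06080032811363878 56.79644173209202
0.235 [0.5175 0.197 ] 0.059822510060797404 56.79644173209199
```

```bash
python3 -m inch '[[[1,0.15,0.1,0,0],[1,0.15,0.1,-2.5,0],[1,0.15,0.1,-3.5,0],[1,0.15,0.1,-3.5,0]]]'; python3 -m inch '[[[1,0,0,-0.5,0],[1,0,0,-1,0],[1,0,0,-1,0]]]'
```

```text
t: 7.02
position: [0.5199, 0.1973, 0.2034]
eef_rot: [-1.569, 0.002, 0.993]
wrist_force: [0.2, -0.3, -3.7]
opening: 0.0148
t: 7.4
position: [0.5203, 0.1975, 0.194]
eef_rot: [-1.57, 0.0, 0.993]
wrist_force: [-0.2, -0.1, -3.6]
opening: 0.0149
```

The foot is now below the height where it would rest unmeshed, and the force hasn't changed, so it is meshing.

```bash
python3 -m inch '[[[1,0,0,-0.6,0],[1,0,0,-1.1,0],[1,0,0,-1.1,0]]]'; python3 -m inch '[[[1,0,0,-0.4,0],[1,0,0,-0.4,0]]]'; python3 -m inch '[[[1,0,0,-0.4,0],[1,0,0,-0.4,0]]]'
```

```text
t: 7.78
position: [0.5204, 0.1974, 0.1829]
eef_rot: [-1.571, 0.0, 0.993]
wrist_force: [0.1, 0.0, -4.2]
opening: 0.0149
t: 8.02
position: [0.5209, 0.1975, 0.18]
eef_rot: [-1.572, -0.001, 0.993]
wrist_force: [-0.9, -1.5, 3.8]
opening: 0.0151
t: 8.28
position: [0.5211, 0.1975, 0.1763]
eef_rot: [-1.572, -0.001, 0.993]
wrist_force: [-2.1, -1.7, 7.3]
opening: 0.0148
```

```bash
python3 -m inch '[[[1,0,0,-0.3,0],[1,0,0,-0.3,0]]]'; python3 -m inch '[[[1,0,0,-0.2,0],[1,0,0,-0.2,0]]]'
```

```text
t: 8.52
position: [0.5214, 0.1975, 0.1742]
eef_rot: [-1.573, -0.002, 0.993]
wrist_force: [-2.1, -2.7, 10.0]
opening: 0.0151
t: 8.78
position: [0.522, 0.1975, 0.174]
eef_rot: [-1.574, -0.003, 0.993]
wrist_force: [-5.9, -4.7, 19.6]
opening: 0.0149
```

The travel stopped at z = 0.174 and the force jumped from 10 to 20 N, which is the collar's stop. I'll hold there and check by picture.

```bash
python3 -m inch '[[[1,0,0,0,0],[1,0,0,0,0],[1,0,0,0,0],[1,0,0,0,0]]]'
python3 - <<'E'
from h import *
s=vision.get_image("scene");d=vision.get_image("side");w=vision.get_image("wrist")
x=np.hstack([cv2.resize(s["img"][180:280,230:350],(396,330)),cv2.resize(d["img"][110:210,190:310],(396,330))])
cv2.imwrite("pics/f.png",np.vstack([x,cv2.resize(w["img"],(792,594))[60:320]]))
print(robot.get_obs()["position"],robot.get_obs()["wrist_force"])
E
```

```text
t: 9.28
position: [0.522, 0.1975, 0.174]
eef_rot: [-1.574, -0.003, 0.993]
wrist_force: [-5.5, -4.5, 19.5]
opening: 0.015
[0.5220177  0.19742897 0.17404411] [-6.24763831 -4.61483615 19.25346912]
```

View pics/f.png

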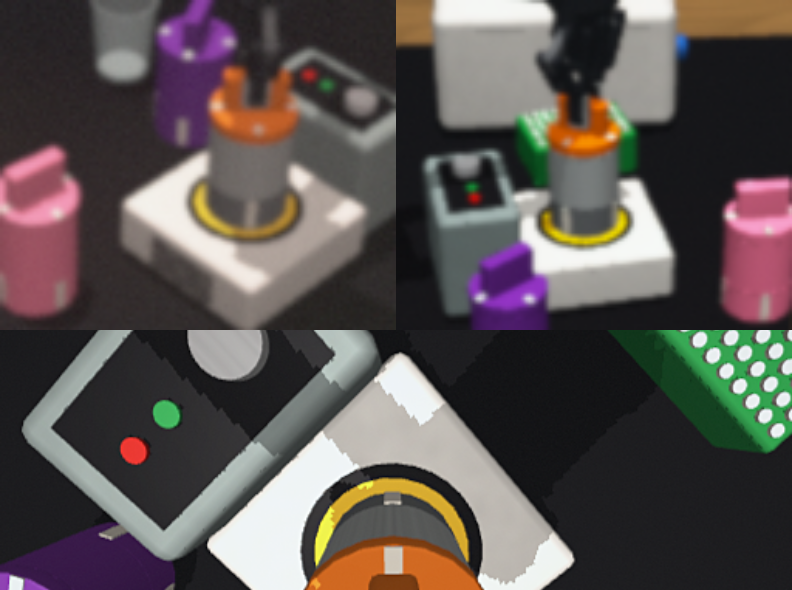

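The cup stands upright on the mill with the collar down (crops at (250,210) and (585,225)), and the neighbouring cups are still standing. I'm handing in.

```bash
python3 -c "
from rig import workorder,robot
print(robot.get_obs()['wrist_force']);print(workorder.close_job())"
```

```text
[-6.24763831 -4.61483615 19.25346912]
the job is handed in; nothing more can be done
None
```

I picked up the orange-lidded cup by its wing grip and carried it to the mill. I turned it to the spindle's angle (about -33°), slid it on and pressed the collar to its stop. The job was handed in at about 9.4 s with the cup still held and pressed down.

- **Meshing:** the cup's foot went well below the height where it would rest unmeshed (28 mm above the housing), and the force did not change on the way.
- **Collar:** it was first touched at a tool height of about 0.182 m. Travel then stopped at 0.174 m while the force rose from 10 N to a steady 19–20 N. That matches the 8 mm stroke and is well above the 12 N spring.
- **Final pictures:** the cup stands upright on the mill with the collar down, and the pink and purple cups next to it are still standing. The blue cup was not in those crops, but the arm's path never came near it.

No check failed. There is a small sideways load of about 6 to 8 N at the end, from the arm's slight give while pressing.

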